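# Hold the sample cell in the timed light path

### The arm

A 7-joint arm with a two-finger parallel gripper is mounted at the origin on a cart in front of the work surface, level with it; the furniture and walls round the work are solid. World frame = base frame: x ahead of the robot, y to its left, z up, the work surface at z = 0. Lengths are in m, angles in rad, forces in N, time in s.
With the tool pointing down it reaches from about 0.425 to 0.875 m from the base axis. Payload 4.7 kg.
Tool frame: the origin (TCP) lies midway between the tips of the shut fingers; the grasp point (between the pads) lies 19 mm behind it; z points along the fingers, y is the direction in which the jaws open and shut (so a half turn about z gives the same grasp; the last joint's range is limited). The gripper opens to 87 mm and grips with 3 to 60 N. Pads are 19 mm wide; open, the fingers measure 117 mm over their backs; the gripper's body (75 mm by 190 mm) begins 51 mm behind the grasp point.
Start: joints at [1.233, 0.321, -0.07, 1.45, 0.023, 1.371, -0.057], TCP at [0.224, -0.61, 0.223] pointing down, gripper open.
Joint ranges: [-2.86, 2.86], [-0.3, 2.09], [-1.38, 1.24], [0.06, 2.45], [-1.56, 4.7], [0.09, 2.05], [-2.69, 2.69]. Speed limits (rad/s): [2.57, 2.57, 3.14, 3.14, 3.14, 3.14, 3.14].

### API

Orientations are given as a rotation vector (axis times angle).
In Python, from bench import get_state, eyes, job gives the robot as it stands. The module is installed in compiled form; this text tells all that it offers.
- The arm moves only by the shell command python3 -m jog 'ROWS' [FORCE]. ROWS is JSON, a list that holds one entry, the list of rows, each a list of 5 numbers: the opening, from 0 (shut) to 1 (fully open), then the shift along the tool's x, y, z in units of 40 mm (1.0 is 40 mm), then the turn about the tool's z in units of 5 degrees (1.0 is 5 degrees). In form: [[[jaw, dx, dy, dz, turn], ...]]. A call has 1 to 10 rows; each row shifts and turns the commanded pose from where the row before left it, along the tool's axes as they then stand; what a row does not reach is not made up. A row lasts 1/8 s, in which the tool goes at most 62.5 mm and 10.7 degrees, less where a joint would pass 70% of its speed; a pose out of reach is approached as far as the arm can. A call is refused whole if a number of a shift passes 1 or a number of a turn 1, either way. A call with a gripper value outside its range is refused whole. The fingers move at their own pace and stop on an object; FORCE is the grip in N (left out, the last holds). Time passes only in rows, so rows that do not move let the fingers close. It gives the time, the measured TCP pose, the force and the opening at its end, in the units of the state.
- get_state(): the state, without advancing time (a new reading comes with each control period).
- eyes.get_image(name): name is "side" or "top" or "wrist"; returns (picture, depth): 384x512x3 uint8, red, green, blue; 384x512 float32, m along the optical axis (not along the pixel's ray), 0 where there is no reading.
- eyes.camera_params(name): a dict with "camera_matrix" (3x3 intrinsics, pixels), "k1" (the pictures are not rectified: a ray, as slopes to the right and down, at radius r is drawn at 1 + k1 r^2 times it, then the intrinsics apply), "pose" (4x4, takes a point from camera to world coordinates); the wrist camera has in their place "mount" (4x4, takes a point from camera to tool coordinates, whose origin is the TCP and whose axes are the flange's). Camera axes: x right, y down, z forward; pixel columns grow to the right and rows downward; lengths in m; the calibration is good to about 2 mm. A picture is of the moment at which its call begins: read the wrist's pose just before it. camera_params takes no time and is no camera call.
- job.close_job(): hands the job in, once; it reports no verdict.
The state is a dict: "time": time; "joint_positions": joint angles; "qd": joint speeds; "joint_torque": joint torques, N m; "position": TCP position; "tool_rot": TCP orientation; "ft_force": force on the tool from outside, world axes, zero at the start; "torque": the same for the moment, N m; "grip_width": opening from 0.0 (shut) to 1.0 (fully open).
Only numpy, scipy, OpenCV 4.12 (cv2) and the standard library are available. Lean on these libraries where they do the work, as an engineer would, in place of code of your own. Each camera call takes 0.05 s, during which the arm holds its last target. There are 200 camera calls.

### The job

Wind the lamp's timer: turn the orange wing key on the white lamp housing clockwise, in as many part turns as you need, until it reaches its stop. Then take the cell with the blue stopper out of the rack, gripping it by its two frosted faces only (never by the clear windows or the stopper), and hold it upright in the light path, in mid-air about midway between lamp and detector, with its clear windows square to the beam and the middle of the windows on the beam, without the cell touching the bench. Finish while still holding it there; leave the white-stoppered cell and the other things on the worktop alone.

Things in the scene. Friction and masses are not known exactly. Their poses are not given: they have to be found in the camera images.
- light_bench: Fixed light bench, aluminium base 90 (x) x 270 (y) x 12 mm, origin under its centre. Beam along its y axis at x = 0, 50 mm above the worktop. White lamp housing 80 x 70 mm, y = 55 to 125, top at 60 mm; black detector 50 x 36 mm, y = -91 to -55, top at 67 mm; 19 mm wide snouts on the beam reach to y = +52 and -52, the space between is free. A dark cross on the base marks the middle.
- beam_mid (a point): Middle of the light path: on the beam, halfway between lamp and detector, 50 mm above the worktop. Turns with the bench (its y axis is the beam, its z axis is up).
- timer_key (a joint): Wind-up timer key on top of the lamp housing, rad; grows as the key turns clockwise seen from above; stop at 3.2, starts at 0.2 to 0.7. It works against a light spring (0.01 N m/rad) and friction (0.06 N m, which is more than the spring at any angle), so it stays where it is let go.
- key_grip (a point): Grip point of the orange wing key, on its vertical axis, 85 mm above the worktop. Turns with the key: the wing is 10 mm thick along the point's x axis (grip across this), 40 mm long along its y axis, and stands 70 to 96 mm above the worktop on a round hub 24 mm wide (housing top at 60 mm). A white dot marks its +y end.
- cell_rack: Grey rack block 120 (x) x 50 (y) x 20 mm, fixed, origin at the centre of its underside; two pockets 26 x 18 mm, 15 mm deep, at x = -28 and +28 mm, y = 0, one cell in each.
- blue_cell: Sample cell with blue stopper, upright, 24 (x) x 16 (y) x 62 mm, 38 g, origin under its centre, 5 mm above the worktop in the rack. Frosted whitish faces look along its +y and -y: flat, 22 mm wide, 16 mm apart, from the underside to 54 mm up. Clear windows look along +x and -x, 24 mm apart: the light must run along its x axis. Stopper 18 x 9 mm, 54 to 62 mm up.
- blue_cell_centre (a point): Middle of the blue cell's windows, on its axis 24 mm above its underside.
- blue_cell_windows: The two clear windows of the blue cell, part of it, same origin and axes; not to be gripped.
- blue_cell_stopper: The blue stopper, part of the blue cell, same origin and axes; not to be gripped.
- white_cell: The reference cell in the other pocket, of the same shape, with white stopper; to be left alone.
- amber_vial: Small vial with orange cap, 25 x 25 x 63 mm, standing, origin at the centre of its underside; bystander.
- clear_vial: Small vial with white cap, 25 x 25 x 61 mm, standing, origin at the centre of its underside; bystander.
- bench_timer: White bench timer with three buttons, 64 x 72 x 20 mm, lying, origin at the centre of its underside; bystander.

How it is judged:
By the outcome, as a careful person would: the job done as asked, in the order asked, and still so for the second after the job is handed in, while the arm keeps its last pose, push and grip.
It also fails if it takes over 72 s, if anything falls off the work surface, if the arm or the gripper's body presses on something with over 40 N, if the wrist force passes 120 N, or if a joint passes its speed limit or range.

## Working session

There is one attempt and no reset: what is moved stays moved. The work goes in short steps, Python scripts to look and compute and a shell command to move; the robot and the scene stay as the last step left them, time stands still between calls to the robot, and variables do not carry over. Pictures are saved under pics/ and viewed, about 8 in all and at most 12, crops included, and the job is handed in when it is done.

```bash
mkdir -p pics && cat > h.py <<'E'
import numpy as np, cv2
from bench import get_state, eyes, job
from scipy.spatial.transform import Rotation as R
def grab(n):
    s=get_state(); im,d=eyes.get_image(n); p=eyes.camera_params(n)
    if n=="wrist":
        T=np.eye(4);T[:3,:3]=R.from_rotvec(s["tool_rot"]).as_matrix();T[:3,3]=s["position"]
        P=T@np.array(p["mount"])
    else: P=np.array(p["pose"])
    return im,d,np.array(p["camera_matrix"]),p["k1"],P
def slopes(uv,K,k1):
    uv=np.asarray(uv,float).reshape(-1,2)
    q=np.c_[(uv[:,0]-K[0,2])/K[0,0],(uv[:,1]-K[1,2])/K[1,1]]
    r=np.linalg.norm(q,axis=1,keepdims=True); x=r.copy()
    for _ in range(20): x=r/(1+k1*x*x)
    return q*(x/np.maximum(r,1e-12))
def onplane(uv,K,k1,P,z):
    s=slopes(uv,K,k1); d=np.c_[s,np.ones(len(s))]@P[:3,:3].T
    t=(z-P[2,3])/d[:,2]; return P[:3,3]+d*t[:,None]
def withdepth(uv,d,K,k1,P):
    uv=np.asarray(uv,int).reshape(-1,2); s=slopes(uv,K,k1); z=d[uv[:,1],uv[:,0]]
    return (np.c_[s,np.ones(len(s))]*z[:,None])@P[:3,:3].T+P[:3,3]
def save(im,name,sc=1.5): cv2.imwrite("pics/"+name,cv2.resize(im[:,:,::-1],None,fx=sc,fy=sc,interpolation=cv2.INTER_CUBIC))
E
python3 - <<'E'
from h import *
for n in("top","side"):
    im,d,K,k1,P=grab(n); save(im,n+"0.png"); np.savez("pics/"+n+"0.npz",im=im,d=d,K=K,k1=k1,P=P)
    print(n,K.round(1).tolist(),k1,P.round(3).tolist())
s=get_state();print(s)
print(eyes.camera_params("wrist"))
E
```

```text
top [[355.8, 0.0, 252.8], [0.0, 355.8, 188.2], [0.0, 0.0, 1.0]] -0.05424764084134021 [[-0.007, -0.993, 0.114, 0.391], [-1.0, 0.006, -0.01, -0.162], [0.009, -0.114, -0.993, 1.113], [0.0, 0.0, 0.0, 1.0]]
side [[373.4, 0.0, 256.2], [0.0, 373.4, 194.6], [0.0, 0.0, 1.0]] -0.020859957295061973 [[-0.934, -0.21, 0.289, 0.249], [-0.357, 0.531, -0.768, 0.526], [0.007, -0.821, -0.571, 0.605], [0.0, 0.0, 0.0, 1.0]]
{'time': 0.1, 'joint_positions': array([ 1.23310044,  0.32176758, -0.07006662,  1.45155544,  0.02259732,
        1.37079135, -0.05691101]), 'qd': array([-0.00143145, -0.0015737 , -0.00032495, -0.00332358, -0.00141416,
        0.00247563,  0.00053237]), 'joint_torque': array([-2.27431974e-04, -4.92571449e+01, -4.05905563e-01, -3.13397849e+01,
       -6.41935738e-02,  3.95521824e-02,  7.63275352e-05]), 'position': array([ 0.22375413, -0.6097469 ,  0.22155736]), 'tool_rot': array([-3.09145438e+00, -5.49457658e-01,  6.24133105e-04]), 'ft_force': array([-0.34450087,  0.43570178, -0.24905997]), 'torque': array([-0.00691106,  0.00117105, -0.04492668]), 'grip_width': 0.9979848713274244}
{'camera_matrix': array([[278.81307679,   0.        , 254.81919694],
       [  0.        , 278.81307679, 192.69732928],
       [  0.        ,   0.        ,   1.        ]]), 'k1': -0.0005286164972716955, 'mount': array([[ 1.23481374e-03, -9.65895683e-01, -2.58928571e-01,
         7.01963412e-02],
       [ 9.99998870e-01,  1.41469956e-03, -5.08402155e-04,
        -1.09167115e-03],
       [ 8.57369582e-04, -2.58927651e-01,  9.65896338e-01,
        -1.63025438e-01],
       [ 0.00000000e+00,  0.00000000e+00,  0.00000000e+00,
         1.00000000e+00]])}
```

View pics/top0.png

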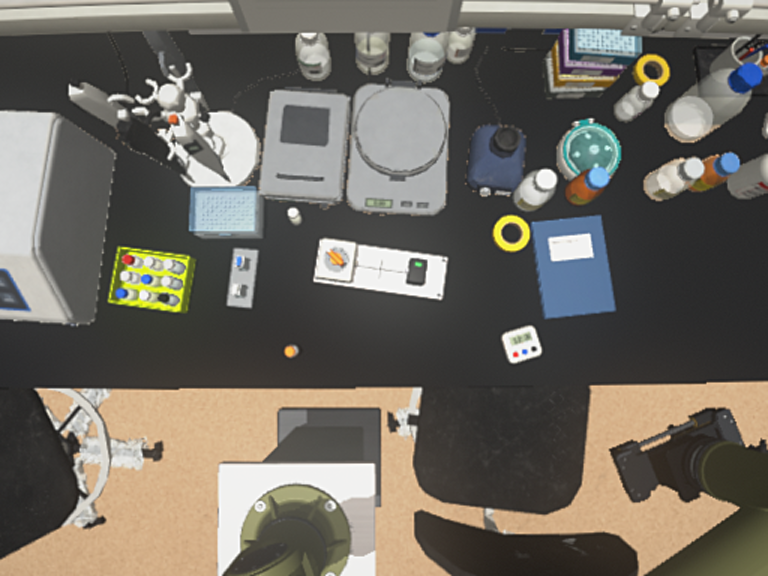

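View pics/side0.png

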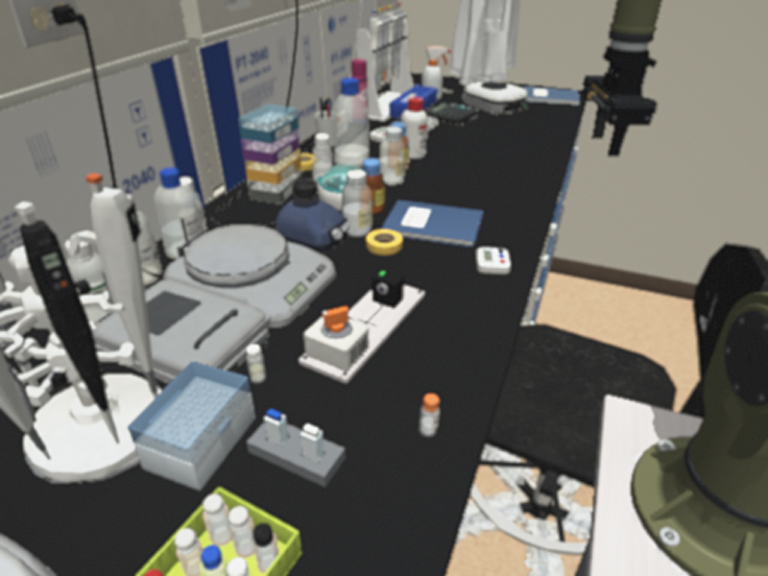

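The top view shows the bench at about (380,268), with the lamp and orange key at (336,258), the detector at (416,270) and the blue cell at (241,260). The white cell is at (240,290) and the amber vial at (291,351). All positions are in the 1.5x image. The side view agrees, and nothing stands between the objects. Next I measure the poses.

```bash
python3 - <<'E'
from h import *
from scipy import ndimage
D={n:np.load(f"pics/{n}0.npz") for n in("top","side")}
t=D["top"]; im,d,K,k1,P=[t[k] for k in("im","d","K","k1","P")]; k1=float(k1)
hsv=cv2.cvtColor(im,cv2.COLOR_RGB2HSV)
def blobs(m,x0,x1,y0,y1):
    M=np.zeros(m.shape,np.uint8); M[y0:y1,x0:x1]=m[y0:y1,x0:x1]; return M
v=hsv[...,2].astype(int)
# bench
m=blobs(v>110,200,310,150,205); c=max(cv2.findContours(m,0,2)[0],key=cv2.contourArea)
yy,xx=np.nonzero(m); pw=withdepth(np.c_[xx,yy],d,K,k1,P)
base=pw[(pw[:,2]<0.025)]; top=pw[(pw[:,2]>.05)&(pw[:,2]<.066)]
def rect(p):
    r=cv2.minAreaRect((p[:,:2]*1000).astype(np.float32)); return r
print("z hist",np.histogram(pw[:,2],bins=np.arange(0,.12,.01))[0])
print("all",rect(pw),"base",rect(base),"housing",rect(top),top[:,2].mean())
# base via plane casting of contour
print("base plane",rect(onplane(c.reshape(-1,2),K,k1,P,0.012)))
# key
m=blobs((hsv[...,0]<18)&(hsv[...,1]>130)&(v>120),205,250,155,190); yy,xx=np.nonzero(m)
p=onplane(np.c_[xx,yy],K,k1,P,0.096); print("key",len(p),p.mean(0),rect(p), np.median(withdepth(np.c_[xx,yy],d,K,k1,P)[:,2]))
# rack
m=blobs(v>70,145,176,160,210); c=max(cv2.findContours(m,0,2)[0],key=cv2.contourArea); print("rack",rect(onplane(c.reshape(-1,2),K,k1,P,0.02)))
m=blobs((hsv[...,0]>95)&(hsv[...,0]<130)&(hsv[...,1]>120)&(v>60),148,178,160,190); yy,xx=np.nonzero(m)
p=onplane(np.c_[xx,yy],K,k1,P,0.067); print("blue",len(p),p.mean(0),rect(p))
s=D["side"]; im2=s["im"]; h2=cv2.cvtColor(im2,cv2.COLOR_RGB2HSV)
m=blobs((h2[...,0]<18)&(h2[...,1]>130)&(h2[...,2]>120),210,240,195,225); yy,xx=np.nonzero(m)
p=onplane(np.c_[xx,yy],s["K"],float(s["k1"]),s["P"],0.085); print("key side",len(p),p.mean(0))
m=blobs((h2[...,0]>100)&(h2[...,0]<130)&(h2[...,1]>120),172,195,265,290); yy,xx=np.nonzero(m)
p=onplane(np.c_[xx,yy],s["K"],float(s["k1"]),s["P"],0.063); print("blue side",len(p),p.mean(0))
E
```

```text
z hist [ 342 1286   20   17   16  293  306   18    7   47    0]
all ((494.8127746582031, -166.26321411132812), (275.4938659667969, 205.77862548828125), 80.4908676147461) base ((549.1250610351562, -175.1543426513672), (274.9049072265625, 97.90765380859375), 81.24684143066406) housing ((546.9061889648438, -156.3814697265625), (215.93588256835938, 80.81903076171875), 80.9855728149414) 0.05981857522347322
base plane ((547.894287109375, -175.16864013671875), (271.89459228515625, 95.63911437988281), 81.40685272216797)
key 22 [ 0.55492168 -0.08953689  0.096     ] ((555.359130859375, -88.72067260742188), (33.10808563232422, 12.28104019165039), 44.53785705566406) 0.0935797419660076
rack ((529.4782104492188, 111.62922668457031), (56.07149124145508, 124.89679718017578), 84.05902862548828)
blue 14 [0.55650244 0.10745293 0.067     ] ((556.7188720703125, 107.0296630859375), (15.067000389099121, 5.987624168395996), 1.4078279733657837)
key side 200 [ 0.55673345 -0.08288319  0.085     ]
blue side 55 [0.56007638 0.10454435 0.063     ]
```

```bash
python3 -m jog '[[[1,0.5,-0.4,0,0],[1,1,-0.77,0,0],[1,1,-0.77,0,0],[1,1,-0.77,0,0],[1,1,-0.77,0,0],[1,1,-0.77,0,0],[1,1,-0.77,0,0],[1,1,-0.77,0,0],[1,1,-0.77,0,0],[1,1,-0.77,0,0]]]' && python3 -m jog '[[[1,1,-0.77,0,0],[1,1,-0.77,0,0],[1,0.82,-0.6,0,0],[1,0,0,0,-1],[1,0,0,0,-1],[1,0,0,0,-1],[1,0,0,0,-1]]]' && python3 -c "
from h import *
im,d,K,k1,P=grab('wrist'); save(im,'w1.png'); np.savez('pics/w1.npz',im=im,d=d,K=K,k1=k1,P=P); s=get_state(); print(s['joint_positions'].round(3),s['tool_rot'])
t=np.load('pics/top0.npz'); d=t['d']; v,u=np.mgrid[125:160,128:175]; p=withdepth(np.c_[u.ravel(),v.ravel()],d,t['K'],float(t['k1']),t['P']); q=p[p[:,2]>.03]; print('tipbox',q.min(0),q.max(0))"
```

```text
time: 1.35
position: [0.4801, -0.2025, 0.2223]
tool_rot: [3.093, 0.55, -0.001]
ft_force: [0.4, -0.2, 0.6]
grip_width: 0.998
time: 2.22
position: [0.5557, -0.0848, 0.222]
tool_rot: [-2.949, -1.083, 0.001]
ft_force: [-0.3, -0.0, 0.1]
grip_width: 1.001
[ 0.618  0.176 -0.575  1.657  0.098  1.339 -0.837] [-2.94721865e+00 -1.08651379e+00  1.47592233e-03]
tipbox [ 0.39123449 -0.16181854  0.03008896] [0.70969241 0.20505036 1.11287251]
```

View pics/w1.png

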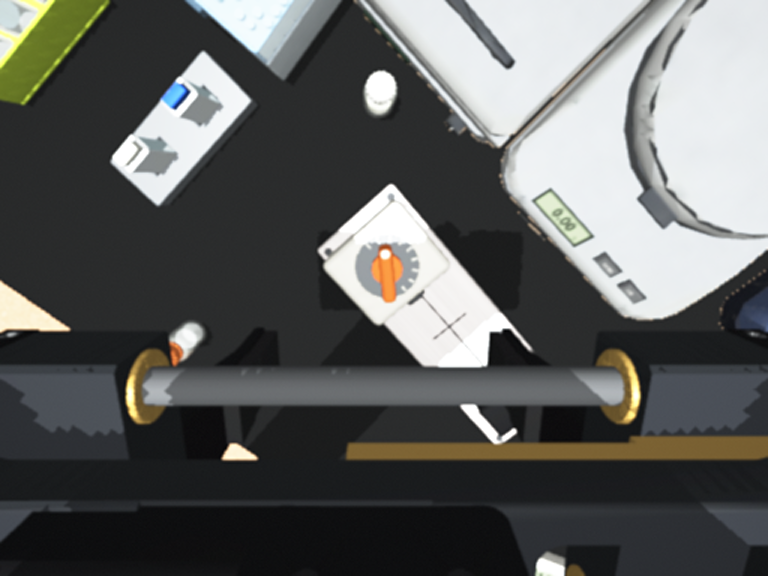

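The wrist view shows the key at (387,272) with the white dot at its upper end, (385,253). The blue cell is at (177,96) in the rack and the base cross at (449,325).

```bash
cat > m.py <<'E'
from h import *
t=np.load("pics/w1.npz"); im,d,K,k1,P=t["im"],t["d"],t["K"],float(t["k1"]),t["P"]
h=cv2.cvtColor(im,cv2.COLOR_RGB2HSV); H,S,V=[h[...,i].astype(int) for i in range(3)]
yy,xx=np.nonzero((H<18)&(S>130)&(V>120)); k=(abs(xx-258)<25)&(abs(yy-181)<28); xx,yy=xx[k],yy[k]
w=withdepth(np.c_[xx,yy],d,K,k1,P); k=w[:,2]>.085; print("key z",np.median(w[k,2]))
c=np.c_[xx,yy][k]; p=onplane(c,K,k1,P,.096)
print("key",p.mean(0),cv2.minAreaRect((p[:,:2]*1000).astype(np.float32)))
yy,xx=np.nonzero((H>100)&(H<130)&(S>120)&(V>60)); k=(abs(xx-118)<18)&(abs(yy-64)<18)
w=withdepth(np.c_[xx,yy][k],d,K,k1,P); print("blue z",np.median(w[:,2]),np.percentile(w[:,2],90))
p=onplane(np.c_[xx,yy][k][w[:,2]>.062],K,k1,P,.067); print("blue",p.mean(0),cv2.minAreaRect((p[:,:2]*1000).astype(np.float32)))
# rack face: points with z 15..24mm near rack
v,u=np.mgrid[20:150,60:180]; uv=np.c_[u.ravel(),v.ravel()]; w=withdepth(uv,d,K,k1,P)
k=(w[:,2]>.012)&(w[:,2]<.026)&(abs(w[:,0]-.53)<.08)&(abs(w[:,1]-.11)<.04); print("rack z",np.median(w[k,2]),cv2.minAreaRect((w[k,:2]*1000).astype(np.float32)))
print("cross",onplane([[449/1.5,325/1.5]],K,k1,P,.012))
v,u=np.mgrid[100:300,200:360]; uv=np.c_[u.ravel(),v.ravel()]; w=withdepth(uv,d,K,k1,P)
k=(w[:,2]>.055)&(w[:,2]<.064)&(np.hypot(w[:,0]-.56,w[:,1]+.085)<.065); print("housing",cv2.minAreaRect((w[k,:2]*1000).astype(np.float32)))
t=np.load('pics/top0.npz'); v,u=np.mgrid[125:160,128:175]; p=withdepth(np.c_[u.ravel(),v.ravel()],t['d'],t['K'],float(t['k1']),t['P']); q=p[(p[:,2]>.03)&(p[:,2]<.3)]; print('tipbox',q.min(0),q.max(0))
E
python3 m.py
```

```text
key z 0.09630388716510052
key [ 0.55879908 -0.0842386   0.096     ] ((559.966552734375, -82.84355926513672), (39.63892364501953, 9.835996627807617), 45.84370422363281)
blue z 0.06733768661132811 0.06860961368296437
blue [0.556893   0.10881289 0.067     ] ((557.13037109375, 108.72244262695312), (11.090066909790039, 16.730253219604492), 84.21891784667969)
rack z 0.02086681032611426 ((527.9469604492188, 112.97576904296875), (51.02307891845703, 120.45133209228516), 84.23287963867188)
cross [[ 0.54640199 -0.17347895  0.012     ]]
housing ((558.4682006835938, -85.2931137084961), (72.67567443847656, 79.95744323730469), 81.52625274658203)
tipbox [0.61050259 0.06767472 0.03008896] [0.70969241 0.20505036 0.08655341]
```

```bash
python3 -m jog '[[[1,0.09,0.05,0,-1],[1,0,0,0,-1],[1,0,0,0,-1],[1,0,0,0,-1],[1,0,0,0,-1],[1,0,0,0,-1],[1,0,0,0,-1],[1,0,0,0,-1],[1,0,0,0,-1],[1,0,0,0,-1]]]' && python3 -m jog '[[[1,0,0,0,-1],[1,0,0,0,-1],[1,0,0,0,-1],[1,0,0,0,-1],[1,0,0,0,-1],[1,0,0,0,-1],[1,0,0,0,-1],[1,0,0,0,-1],[1,0,0,0,-1],[1,0,0,0,-1]]]' && python3 -c "
from h import *
s=get_state(); print(s['joint_positions'].round(3)); x,y,_=s['tool_rot']; a=2*np.degrees(np.arctan2(y,x)); print('tool y',(a-90)%360)"
```

```text
time: 3.52
position: [0.5598, -0.084, 0.2222]
tool_rot: [-2.216, -2.226, 0.001]
ft_force: [-0.4, 0.0, -0.0]
grip_width: 0.999
time: 4.78
position: [0.5598, -0.084, 0.2221]
tool_rot: [-1.068, -2.954, 0.0]
ft_force: [-0.3, -0.2, 0.1]
grip_width: 0.998
[ 0.764  0.212 -0.754  1.643  0.148  1.346  0.865]
tool y 50.24003773546144
```

```bash
python3 -m jog '[[[1,0,0,0,-1],[1,0,0,0,-1],[1,0,0,0,-1],[1,0,0,0,-1],[1,0,0,0,-1],[1,0,0,0,-1],[1,0,0,0,-1],[1,0,0,0,-1],[1,0,0,0,-1],[1,0,0,0,-1]]]' && python3 -m jog '[[[1,0,0,0,-1],[1,0,0,0,-1],[1,0,0,0,-1],[1,0,0,0,-1],[0.8,0,0,0.6,-1],[0.6,0,0,0.8,-1],[0.6,0,0,0.8,-1],[0.6,0,0,0.8,-0.1],[0.6,0,0,0.5,0],[0.6,0,0,0.2,0]]]' && python3 -c "
from h import *
s=get_state(); print(s['joint_positions'].round(3),s['torque']); x,y,_=s['tool_rot']; a=2*np.degrees(np.arctan2(y,x)); print('tool y',(a-90)%360)"
```

```text
time: 6.02
position: [0.5598, -0.0841, 0.2222]
tool_rot: [0.28, -3.128, -0.0]
ft_force: [-0.3, -0.0, -0.6]
grip_width: 1.001
time: 7.28
position: [0.5595, -0.084, 0.0735]
tool_rot: [1.217, -2.895, -0.001]
ft_force: [0.1, 0.1, 0.9]
grip_width: 0.608
[ 0.851  0.404 -0.891  1.808  0.35   1.098  2.202] [ 0.12867989 -0.13556746  0.0161331 ]
tool y 135.6201342004396
```

Aligned over the wing with the tips at 73.5 mm. Closing now.

```bash
python3 -m jog '[[[0,0,0,0,0],[0,0,0,0,0],[0,0,0,0,0],[0,0,0,0,0]]]' 25 && python3 -m jog '[[[0,0,0,0,0.5],[0,0,0,0,1],[0,0,0,0,1],[0,0,0,0,1],[0,0,0,0,1],[0,0,0,0,1],[0,0,0,0,1],[0,0,0,0,1]]]' && python3 -c "
from h import *
s=get_state(); print(s['joint_positions'].round(3),s['torque']); x,y,_=s['tool_rot']; a=2*np.degrees(np.arctan2(y,x)); print('tool y',(a-90)%360)"
```

```text
time: 7.78
position: [0.5604, -0.0842, 0.0751]
tool_rot: [-1.218, 2.895, -0.001]
ft_force: [0.4, 0.3, 1.2]
grip_width: 0.235
time: 8.78
position: [0.561, -0.0852, 0.0749]
tool_rot: [-0.218, 3.132, -0.003]
ft_force: [2.2, -2.0, -1.2]
grip_width: 0.112
[ 0.758  0.364 -0.77   1.809  0.286  1.081  1.595] [-0.30192412 -0.62804306  0.00880905]
tool y 97.97086966164275
```

```bash
python3 -m jog '[[[0,0,0,0,1],[0,0,0,0,1],[0,0,0,0,1],[0,0,0,0,1],[0,0,0,0,1],[0,0,0,0,1],[0,0,0,0,1],[0,0,0,0,1],[0,0,0,0,1],[0,0,0,0,1]]]' && python3 -c "
from h import *
s=get_state(); print(s['joint_positions'].round(3),s['torque']); x,y,_=s['tool_rot']; a=2*np.degrees(np.arctan2(y,x)); print('tool y',(a-90)%360)
im,d,K,k1,P=grab('wrist'); save(im[60:330,100:420],'w2.png',2)"
```

```text
time: 10.02
position: [0.5607, -0.0864, 0.0749]
tool_rot: [1.127, 2.93, -0.003]
ft_force: [1.4, -4.4, -0.9]
grip_width: 0.113
[ 0.639  0.328 -0.621  1.813  0.219  1.067  0.773] [-0.79757646 -0.47981899  0.13791519]
tool y 47.93586366226697
```

View pics/w2.png

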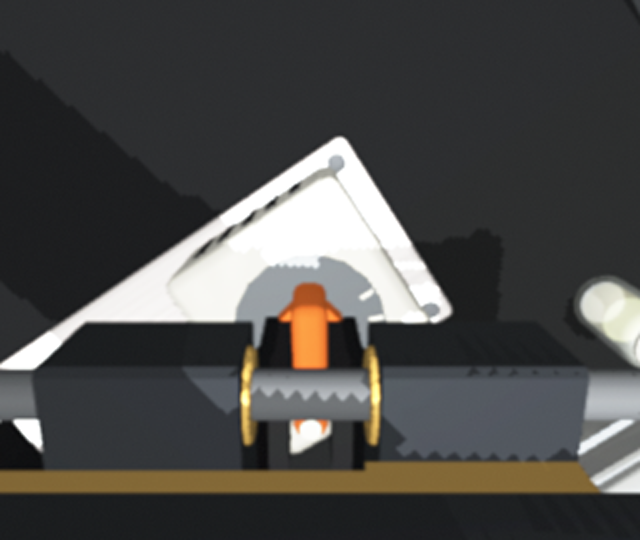

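The crop shows the wing square between the pads at (310,330), its dot end at (310,430), turning with the gripper. Continuing towards the stop.

```bash
C='from h import *
s=get_state(); x,y,_=s["tool_rot"]; print("tz",s["torque"],"tool y",(2*np.degrees(np.arctan2(y,x))-90)%360)'; python3 -m jog '[[[0,0,0,0,1],[0,0,0,0,1],[0,0,0,0,1],[0,0,0,0,1],[0,0,0,0,1],[0,0,0,0,1],[0,0,0,0,1],[0,0,0,0,1],[0,0,0,0,1],[0,0,0,0,1]]]' && python3 -c "$C" && python3 -m jog '[[[0,0,0,0,1],[0,0,0,0,1]]]' && python3 -c "$C" && python3 -m jog '[[[0,0,0,0,1],[0,0,0,0,1]]]' && python3 -c "$C"
```

```text
time: 11.32
position: [0.5597, -0.0868, 0.0749]
tool_rot: [2.258, 2.181, -0.005]
ft_force: [-0.8, -4.2, 1.0]
grip_width: 0.113
tz [-1.21390279  0.16579575  0.12713818] tool y 357.99648093966516
time: 11.58
position: [0.5595, -0.0868, 0.0749]
tool_rot: [2.44, 1.976, -0.005]
ft_force: [-1.2, -4.7, 2.1]
grip_width: 0.111
tz [-1.18101569  0.32913729  0.14822646] tool y 347.993194417326
time: 11.82
position: [0.5595, -0.0864, 0.0748]
tool_rot: [2.601, 1.758, -0.004]
ft_force: [-1.5, -4.8, 1.5]
grip_width: 0.136
tz [-1.29468726  0.32998089  0.71290044] tool y 338.1136628263762
```

```bash
C='from h import *
s=get_state(); x,y,_=s["tool_rot"]; print("tz",s["torque"],"tool y",(2*np.degrees(np.arctan2(y,x))-90)%360)'; python3 -m jog '[[[0,0,0,0,0.5],[0,0,0,0,0]]]' && python3 -c "$C" && python3 -m jog '[[[0.5,0,0,0,0],[0.6,0,0,0,0],[0.6,0,0,0,0],[0.6,0,0,-0.4,0],[0.6,0,0,-1,0],[0.6,0,0,-1,0],[0.6,0,0,-1,0]]]' && python3 -c "$C
print(s['joint_positions'].round(3))
im,d,K,k1,P=grab('wrist'); save(im,'w3.png'); np.savez('pics/w3.npz',im=im,d=d,K=K,k1=k1,P=P)"
```

```text
time: 12.08
position: [0.5595, -0.0862, 0.0749]
tool_rot: [2.636, 1.705, -0.004]
ft_force: [-2.3, -4.8, 2.2]
grip_width: 0.14
tz [-1.05465464  0.35405728  0.73576073] tool y 335.79131763159415
time: 12.95
position: [0.5603, -0.0837, 0.2132]
tool_rot: [2.639, 1.703, 0.002]
ft_force: [0.9, -1.3, -0.1]
grip_width: 0.599
tz [-0.06163148 -0.0906004  -0.00521072] tool y 335.682901381578
[ 0.5    0.175 -0.446  1.665  0.078  1.318 -0.384]
```

View pics/w3.png

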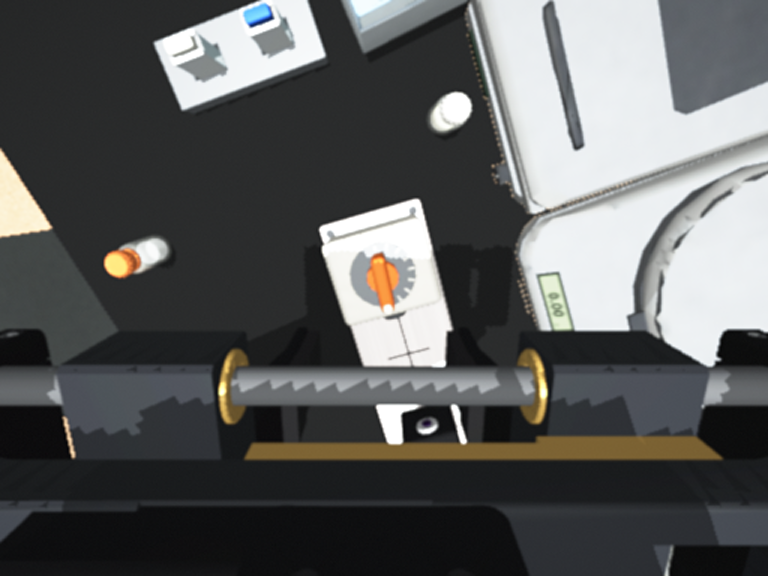

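The key now lies almost along the beam, dot end at (388,310). It has turned about 150° (2.6 rad), which with a 0.2–0.7 start fits the stop at 3.2. The torque jump from 0.15 to 0.71 N m says the same. Next, the blue cell.

```bash
python3 -m jog '[[[0.6,0,0,0,1],[0.6,0,0,0,1],[0.6,0,0,0,1],[0.6,0,0,0,1],[0.6,0,0,0,1],[0.6,0,0,0,1],[0.6,0,0,0,1],[0.6,0,0,0,1],[0.6,0,0,0,1],[0.6,0,0,0,1]]]' && python3 -m jog '[[[0.6,0,0,0,1],[0.6,0,0,0,1],[0.6,0,0,0,1],[0.6,0,0,0,1],[0.6,0,0,0,0.3],[0.6,-0.115,-0.96,0,0],[0.6,-0.115,-0.96,0,0],[0.6,-0.115,-0.96,0,0],[0.6,-0.115,-0.96,0,0],[0.6,-0.115,-0.95,0,0]]]' && python3 -m jog '[[[0.6,0,0,0.8,0],[0.6,0,0,0.6,0],[0.6,0,0,0,0]]]' && cat > m2.py <<'E'
from h import *
import sys
s=get_state(); x,y,_=s["tool_rot"]; print(s["joint_positions"].round(3),"tool y",(2*np.degrees(np.arctan2(y,x))-90)%360, s["position"])
im,d,K,k1,P=grab("wrist"); save(im,sys.argv[1])
h=cv2.cvtColor(im,cv2.COLOR_RGB2HSV); H,S,V=[h[...,i].astype(int) for i in range(3)]
m=((H>100)&(H<130)&(S>120)&(V>60)).astype(np.uint8)
for c in cv2.findContours(m,0,2)[0]:
    if cv2.contourArea(c)<30: continue
    M=np.zeros_like(m); cv2.drawContours(M,[c],-1,1,-1); yy,xx=np.nonzero(M)
    uv=np.c_[xx,yy]; w=withdepth(uv,d,K,k1,P); k=abs(w[:,2]-.067)<.004
    if k.sum()<20: continue
    p=onplane(uv[k],K,k1,P,.067); print("blue",uv.mean(0),np.median(w[:,2]),p.mean(0),cv2.minAreaRect((p[:,:2]*1000).astype(np.float32)))
E
python3 m2.py w4.png
```

```text
time: 14.25
position: [0.5603, -0.0837, 0.2116]
tool_rot: [3.113, 0.424, 0.002]
ft_force: [-0.1, 0.3, 0.4]
grip_width: 0.599
time: 15.5
position: [0.5567, 0.1103, 0.2112]
tool_rot: [-3.137, 0.158, -0.001]
ft_force: [-0.1, 0.2, -0.3]
grip_width: 0.601
time: 15.88
position: [0.5553, 0.1088, 0.1531]
tool_rot: [3.137, -0.159, -0.006]
ft_force: [-0.6, 0.0, 1.6]
grip_width: 0.598
[ 0.181  0.224 -0.478  1.737  0.109  1.21  -1.997] tool y 264.2146375337155 [0.55532835 0.10877311 0.15311127]
blue [254.52229299 193.56050955] 0.06793779230160807 [0.55690641 0.10972204 0.067     ] ((557.1495361328125, 109.71987915039062), (6.538503170013428, 18.248279571533203), 84.28392791748047)
```

View pics/w4.png

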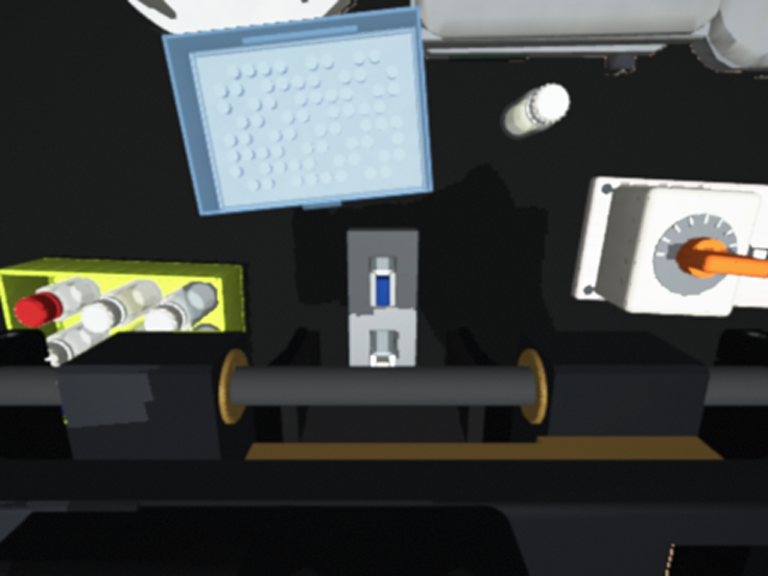

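The blue stopper is at (382,290), centred between the fingers, with the rack square to the picture. The tip box and the lime tray are the neighbours, so I check their heights before going down.

```bash
python3 - <<'E'
from h import *
t=np.load('pics/top0.npz'); v,u=np.mgrid[110:215,70:200]
p=withdepth(np.c_[u.ravel(),v.ravel()],t['d'],t['K'],float(t['k1']),t['P'])
a=np.radians(84.2); r=p[:,:2]-[.557,.1093]; X=r@[np.sin(a),-np.cos(a)]; Y=r@[np.cos(a),np.sin(a)]
k=(abs(X)<.05)&(abs(Y)<.11)&(p[:,2]<.5)&(p[:,2]>.03); print(np.percentile(p[k,2],[50,90,100]), X[k][np.argmax(p[k,2])],Y[k][np.argmax(p[k,2])])
k&=p[:,2]>.072; print(k.sum(), X[k].min(initial=9),X[k].max(initial=-9),Y[k].min(initial=9),Y[k].max(initial=-9))
print(get_state()["position"])
E
python3 -m jog '[[[0.5,0,0,0.8,0],[0.5,0,0,0.7,0],[0.5,0,0,0.5,0],[0.5,0,0,0,0],[0.5,0,0,0,0]]]'; python3 m2.py w5.png
```

```text
[0.05344106 0.06743472 0.08197449] 0.049978454430349276 0.09642153590879253
7 0.04818180233616253 0.049978454430349276 0.083216274039321 0.09848392129480354
[0.55644052 0.10888265 0.15456554]
time: 16.55
position: [0.5578, 0.1092, 0.0759]
tool_rot: [-3.137, 0.16, -0.003]
ft_force: [-0.6, -0.0, -0.2]
grip_width: 0.5
[ 0.165  0.302 -0.467  1.814  0.155  1.059 -2.033] tool y 264.16072812213923 [0.55777835 0.10921484 0.07588303]
blue [255.59756098 227.4847561 ] 0.06768835715828828 [0.5572227  0.10961784 0.067     ] ((557.1751098632812, 109.67405700683594), (7.353365421295166, 18.40548324584961), 84.26449584960938)
```

```bash
python3 -m jog '[[[0.5,-0.01,-0.01,0.6,0],[0.5,0,0,0.5,0],[0.5,0,0,0.18,0],[0.5,0,0,0,0]]]' && python3 -m jog '[[[0.15,0,0,0,0],[0.15,0,0,0,0],[0.15,0,0,0,0],[0.15,0,0,0,0],[0,0,0,0,0],[0,0,0,0,0],[0,0,0,0,0]]]' 15 && python3 -m jog '[[[0,0,0,-0.1,0],[0,0,0,-0.3,0],[0,0,0,-0.5,0],[0,0,0,-0.5,0],[0,0,0,-0.5,0],[0,0,0,0,0]]]' && python3 m2.py w6.png
```

```text
time: 17.1
position: [0.5561, 0.1094, 0.023]
tool_rot: [3.137, -0.16, -0.001]
ft_force: [0.2, 0.4, -0.9]
grip_width: 0.499
time: 17.98
position: [0.5565, 0.1093, 0.0236]
tool_rot: [3.137, -0.16, 0.0]
ft_force: [-0.5, -1.0, 3.3]
grip_width: 0.185
time: 18.73
position: [0.558, 0.1098, 0.102]
tool_rot: [-3.137, 0.16, -0.007]
ft_force: [0.8, 0.3, -1.1]
grip_width: 0.182
[ 0.172  0.272 -0.474  1.792  0.139  1.106 -2.022] tool y 264.15361469857254 [0.55799784 0.10976996 0.10195182]
```

View pics/w6.png

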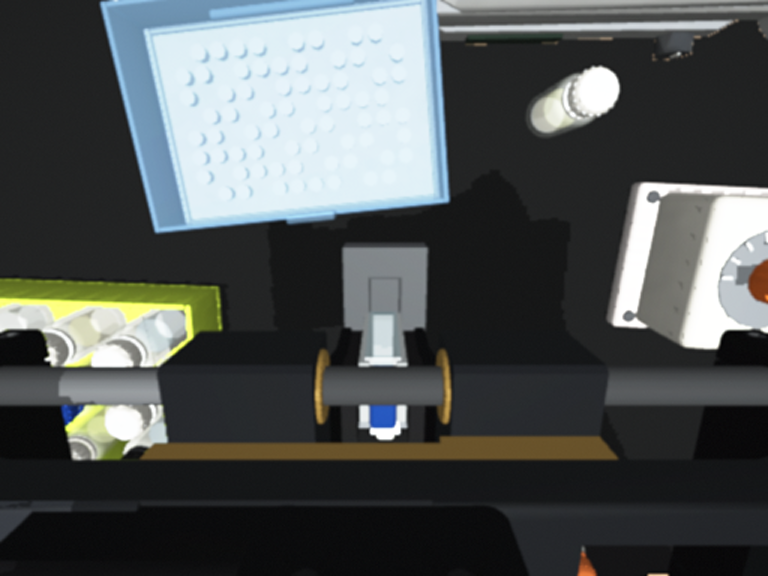

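Opening 0.183 (15.9 mm) matches the frosted spacing. The pocket at (385,293) is empty and the blue stopper at (384,412) hangs upright between the pads. Next I raise it, turn it and carry it over.

```bash
python3 -m jog '[[[0,0,0,-0.5,-0.5],[0,0,0,-0.5,-1],[0,0,0,-0.5,-1],[0,0,0,0,-1],[0,0,0,0,-1],[0,0,0,0,-1],[0,0,0,0,-1],[0,0,0,0,-1],[0,0,0,0,-1],[0,0,0,0,-1]]]' && python3 -m jog '[[[0,0,0,0,-1],[0,0,0,0,-1],[0,0,0,0,-1],[0,0,0,0,-1],[0,0,0,0,-1],[0,0,0,0,-1],[0,0,0,0,-1],[0,0,0,0,-0.97],[0,-0.3,0.1,0,0],[0,-0.6,0.1,0,0]]]' && python3 -m jog '[[[0,-0.8,0.1,0,0],[0,-0.8,0.1,0,0],[0,-0.8,0.1,0,0],[0,-0.8,0.1,0,0],[0,-0.8,0.1,0,0],[0,-0.8,0.06,0,0],[0,-0.8,0,0,0],[0,-0.4,0,0,0],[0,-0.15,0,0,0],[0,0,0,0,0]]]' && python3 m2.py w7.png; python3 -c "
from h import *
for n in('top','side'):
    im,d,K,k1,P=grab(n); np.savez('pics/%s1.npz'%n,im=im,d=d,K=K,k1=k1,P=P)
save(im[150:290,170:330],'s1.png',4)"
```

```text
time: 20.02
position: [0.5556, 0.1092, 0.1581]
tool_rot: [-2.934, -1.121, 0.003]
ft_force: [0.1, 0.2, -0.1]
grip_width: 0.181
time: 21.28
position: [0.5587, 0.0723, 0.1587]
tool_rot: [-2.379, -2.05, 0.001]
ft_force: [-0.3, -0.7, -0.3]
grip_width: 0.185
time: 22.52
position: [0.5449, -0.1733, 0.1592]
tool_rot: [-2.379, -2.051, -0.0]
ft_force: [0.1, 0.8, -0.0]
grip_width: 0.181
[ 0.689  0.23  -0.488  1.719  0.113  1.221  0.025] tool y 351.5224495446934 [ 0.54487081 -0.17331231  0.15924038]
```

View pics/w7.png

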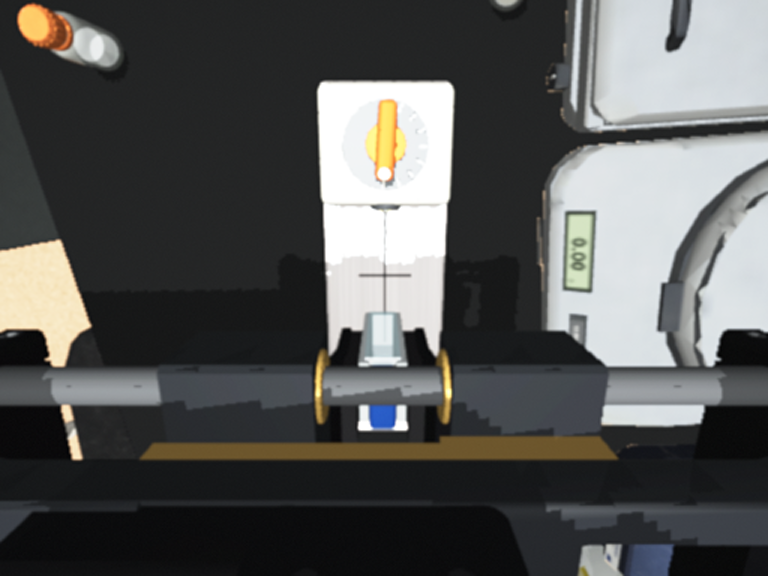

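The bench and cell are square to the picture. The cross is at (385,275) and the cell at (383,340) is nearly above the beam line. Here I measure the remaining lateral and along-beam error.

```bash
python3 - <<'E'
from h import *
s=get_state(); im,d,K,k1,P=grab("wrist")
Rt=R.from_rotvec(s["tool_rot"]).as_matrix(); T=s["position"]; print(T)
def tool(p): return ((p-T)@Rt)*1000
g=cv2.cvtColor(im,cv2.COLOR_RGB2GRAY).astype(int)
# housing edges (z=.06) rows 70..125; base edges rows 145..215
for z,r0,r1 in((.06,70,120),(.012,150,205)):
    L=[];Rr=[]
    for r in range(r0,r1):
        c=np.nonzero(g[r,200:310]>110)[0]+200
        L.append((c[0]-.5,r));Rr.append((c[-1]+.5,r))
    l,q=[tool(onplane(a,K,k1,P,z)) for a in(L,Rr)]
    print(z,"left y",np.median(l[:,1]),"right y",np.median(q[:,1]),"mid",(np.median(l[:,1])+np.median(q[:,1]))/2,"slope deg",np.degrees([np.polyfit(a[:,0],a[:,1],1)[0] for a in(l,q)]))
# cross: dark line vertical & horizontal
cols=g[165:178,245:268].mean(0); rows=g[172:195,[243,246,248,266,268,270]].mean(1)
u=245+np.argmin(cols); v=172+np.argmin(rows); print(u,v,tool(onplane([[u,v]],K,k1,P,.012)), onplane([[u,v]],K,k1,P,.012))
yy,xx=np.nonzero(g[55:138,205:310]>0)
w=withdepth(np.c_[xx+205,yy+55],d,K,k1,P); k=(w[:,2]>.055)&(w[:,2]<.064); q=tool(w[k]); print("housing tool x",np.percentile(q[:,0],[1,99]),"expect mid 90")
E
```

```text
[ 0.54510674 -0.17245937  0.1593962 ]
0.06 left y -39.23280453934196 right y 40.37824823549627 mid 0.5727218480771548 slope deg [0.41885403 0.11767975]
0.012 left y -44.77695671329111 right y 45.46879145298726 mid 0.345917369848074 slope deg [-1.12786304  0.33889583]
256 184 [[ -1.29221526   0.41107981 147.39564124]] [[ 0.54534586 -0.1737311   0.012     ]]
housing tool x [ 54.56921775 123.6562281 ] expect mid 90
```

```bash
python3 -m jog '[[[0,-0.03,0.01,0.4,0],[0,0,0,0.6,0],[0,0,0,0.6,0],[0,0,0,0.5,0],[0,0,0,0.4,0],[0,0,0,0.25,0],[0,0,0,0.12,0],[0,0,0,0,0],[0,0,0,0,0],[0,0,0,0,0]]]' && python3 - <<'E'
from h import *
for i in range(3): print(get_state()["position"]); eyes.get_image("wrist")
s=get_state(); print(s["tool_rot"],s["ft_force"],s["grip_width"])
Rt=R.from_rotvec(s["tool_rot"]).as_matrix(); print("z axis",Rt[:,2], "jaw",np.degrees(np.arctan2(Rt[1,1],Rt[0,1])))
im,d,K,k1,P=grab("side"); a=im[165:275,175:305]; cv2.imwrite("pics/s2.png",cv2.resize(a[:,:,::-1],None,fx=5,fy=5,interpolation=cv2.INTER_CUBIC)); np.savez("pics/s2.npz",im=im,d=d,K=K,k1=k1,P=P)
# predicted pixel of beam_mid and of cell underside/blue stopper centre
def proj(p):
    c=np.linalg.inv(P)@np.r_[p,1]; q=c[:2]/c[2]; q=q*(1+k1*(q@q)); return q*K[0,0]+K[:2,2]
for p in([.5455,-.1737,.05],[.5455,-.1737,.026],[.5455,-.1737,.088]): print(p,((proj(np.array(p))-[175,165])*5).round(0))
E
```

```text
time: 23.98
position: [0.5454, -0.1755, 0.0451]
tool_rot: [2.379, 2.05, 0.001]
ft_force: [0.2, -0.6, -0.9]
grip_width: 0.185
[ 0.5454213  -0.17546099  0.04514894]
[ 0.54532823 -0.17543635  0.04503605]
[ 0.5452126  -0.17538357  0.04492747]
[2.37943869e+00 2.05045183e+00 2.15268293e-04] [-0.31915571 -0.22582447 -1.15449055] 0.18322301735749985
z axis [ 4.69904883e-04 -3.35327706e-04 -9.99999833e-01] jaw -8.494571274311523
[0.5455, -0.1737, 0.05] [345. 192.]
[0.5455, -0.1737, 0.026] [346. 230.]
[0.5455, -0.1737, 0.088] [344. 129.]
```

View pics/s2.png

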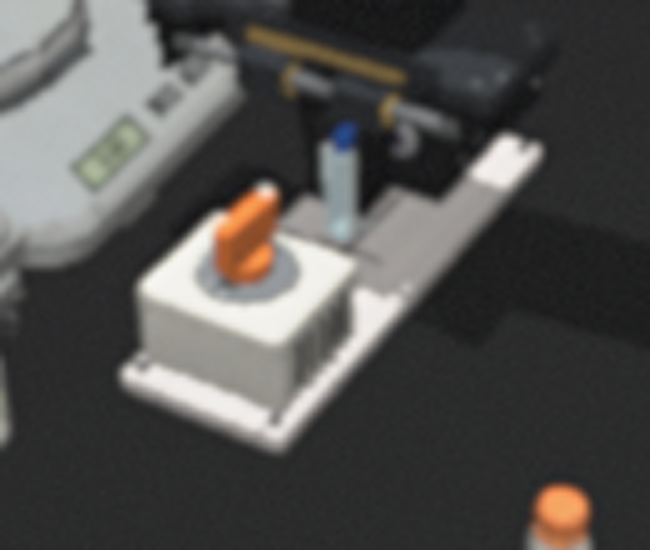

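```bash
python3 -c "
from h import *
print(get_state()['time'], job.close_job())"
```

```text
the job is handed in; nothing more can be done
24.175 None
```

I wound the timer key to its stop, then moved the blue cell into the light path. The arm is still holding it there, and I handed the job in at 24.2 s.

- **Key:** I turned it clockwise in one stroke. The wrist torque jumped from 0.15 to 0.7 N m at the stop. The wing had turned about 150° (2.6 rad), which fits a stop at 3.2 rad for a start between 0.2 and 0.7. I had no direct reading of the key angle.
- **Grip:** The jaws closed across the two frosted faces at 15.9 mm (nominal 16 mm), with the grip force set to 15 N.
- **Position:** The tool is vertical. The jaws point to -8.5°, against a beam direction measured at 81.5°, so the windows are square to the beam. The window centre is estimated at 50 mm high, within about 0.5 mm sideways of the beam and about 1 mm along it from the middle. The camera calibration is only good to about 2 mm.
- **Last side view:** The stopper and the cell's underside appeared within a few pixels of where I predicted. The cell is clear of the bench, with its underside about 26 mm above the worktop (bench base top at 12 mm), and no contact force showed.
- **Other objects:** I moved nothing else. I did not look at the white cell again after lifting the blue one.

No check failed. The different estimates of the bench middle agreed within 1 to 3 mm, and I used the close-up view for the final placing.

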